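# Latch the sprung slide stage at its stop pin and take the picture

## Robot

A 7-joint arm with a two-finger parallel gripper is mounted at the origin on the work surface. World frame = base frame: x ahead of the robot, y to its left, z up, the work surface at z = 0. Lengths are in m, angles in rad, forces in N, time in s.
With the tool pointing down it reaches from about 0.35 to 0.9 m from the base axis. Payload 8.1 kg.
Tool frame: the origin (TCP) lies on the centre line of the jaws, within the pads' length; the fingertips stand arm.tip_extent ahead of it and the grasp point (between the pads) lies 3 mm ahead of it (arm.tip_extent is the distance from the TCP to the fingertips, in m); y points along the fingers, z is the direction in which the jaws open and shut, and the axes are right-handed (so a half turn about y gives the same grasp; the last joint's range is limited). The gripper opens to 92 mm and grips with 3 to 60 N. Pads are 19 mm wide; open, the fingers measure 130 mm over their backs; the gripper's body (75 mm by 190 mm) begins 47 mm behind the grasp point.
Start: joints at [-1.372, 0.434, 0.025, 1.573, -0.012, 1.134, -0.075], TCP at [0.186, 0.597, 0.249] pointing down, gripper open.
Joint ranges: [-2.62, 2.62], [-0.44, 2.09], [-1.27, 1.32], [0.08, 2.57], [-1.32, 4.46], [0.12, 2], [-2.74, 2.74]. Speed limits (rad/s): [2.22, 2.22, 3.01, 3.01, 3.14, 3.14, 3.14].

## Interface

Orientations are given as a rotation vector (axis times angle).
In Python, from cell import observe, get_image, sign_off, boxes_of, place_of, arm gives the robot as it stands.
- The arm moves only by the tool arm_command, never from a script. Its argument "plan" is a list of rows, each a list of 2 entries, a list of its own where there are three numbers: the shift along the tool's x, y, z in m, then the turn, a rotation vector about the tool's x, y, z in degrees. In form: [[[tx, ty, tz], [ax, ay, az]], ...]. A call has 1 to 5 rows; each row is the pose to reach, as a shift and turn from the pose commanded when the call began, along the tool's axes at that moment; what a row does not reach only later rows make up. A row lasts 1/10 s, in which the tool goes at most 50 mm and 8.59 degrees, less where a joint would pass 70% of its speed; a pose out of reach is approached as far as the arm can. A call with a gripper value outside its range is refused whole. "fingers" is the closure, from -1 (fully open) to 1 (shut), set as the call begins (left out, the last holds). The fingers move at their own pace and stop on an object; "squeeze" is the grip in N (left out, the last holds). Time passes only in rows, so rows that repeat a pose let the fingers close. It gives the time, the measured TCP pose, the force and the opening at its end, in the units of the state.
- observe(): the state, without advancing time (a new reading comes with each control period).
- get_image(name): name is "scene" or "top" or "wrist"; returns a dict with "color" (420x560x3 uint8, red, green, blue), "camera_matrix" (3x3 intrinsics, pixels), "distortion" ([k1, k2, p1, p2, k3] as OpenCV has them; the pictures are not rectified), "world_to_cam" (4x4, takes a point from world to camera coordinates); the wrist camera has in their place "mount" (4x4, takes a point from camera to tool coordinates, whose origin is the TCP and whose axes are the tool frame's). Camera axes: x right, y up, looking along -z (the intrinsics and any distortion apply to the point x, -y, -z); pixel columns grow to the right and rows downward; lengths in m; the calibration is good to about 2 mm. A picture is of the moment at which its call begins: read the wrist's pose just before it. There is no depth.
- sign_off(): hands the job in, once; it reports no verdict.
Trained networks look in a picture, given as the dict that the camera call returned (one of the last four; its "shot" number tells which), for a name from the list of things; names that differ only in an ending like _2 or _b are one class to them, and where a whole thing is asked for, a point or a joint stands for the part that bears it (a point fixed in the world has none). Each returns a list of dicts, best first, with "confidence" (0 to 1); they miss things now and then, are a little off and sometimes report something else, mostly with a low value. They report only what shows in the picture. A call takes as long as a camera call. They do not tell look-alikes from the thing itself.
- boxes_of(picture, thing): "point" ([column, row] in pixels, amid what is visible of it).
- place_of(picture, thing): "point" ([column, row] in pixels: a listed point, or the origin of a listed thing).
The state is a dict: "clock": time; "joints": joint angles; "dq": joint speeds; "joint_efforts": joint torques, N m; "position": TCP position; "ee_rot": TCP orientation; "force": force on the tool from outside, world axes, zero at the start; "ft_torque": the same for the moment, N m; "width": opening from 0.0 (shut) to 1.0 (fully open).
Only numpy, scipy, OpenCV 4.12 (cv2) and the standard library are available. Lean on these libraries where they do the work, as an engineer would, in place of code of your own. Each camera call takes 0.05 s, during which the arm holds its last target.

## Task

Bring the glass slide under the camera: push the imager's sprung stage by its upright plate all the way in to the end stop, then back off and let it spring back by itself until the stop pin catches it half-way. Once it is latched, press the large key on the control pad fully down and let it come up again. Only push and press: pick nothing up, do not press the small key or pull up the stop pin, and leave the pad and the other things where they stand.

Things in the scene. Friction and masses are not known exactly. Their poses are not given: they have to be found in the camera images.
- imager: white slide imager fixed to the table, base 270 (x) x 170 (y) x 45 mm high. Origin: centre of its underside; x points from its open front to the camera head at its far end, y left, z up. The stage runs along x on top. A bracket with the stop pin stands at x -5, y +21 mm, 92 mm high; column and head fill x +27 to +133, |y| < 30 mm, to 227 mm high. Before the push plate its top is bare.
- push_plate (a point): centre of the front face of the stage's push plate: upright aluminium plate 64 mm wide, 8 mm thick, 47 to 107 mm above the table (this point 77 mm up). The face looks along the imager's -x; stage out, it lies 125 mm in front (-x) of the imager's origin. It moves with the stage. Push it along the imager's +x.
- stage (a joint): stage travel along the imager's +x, m: 0 out (start), 0.055 at the end stop. A damped spring (3 N at 0, 7.5 N at 0.055; 14 N per m/s) drives it out; its tooth lifting the pin adds up to 3 N from 0.01 to 0.03. Beyond 0.035 the pin has dropped behind the tooth: released, the stage returns onto it and stays latched at about 0.030. Let go earlier, it springs fully out.
- stop_pin (a joint): height of the sprung stop pin, m: 0 = fully down (its rest). The stage's tooth lifts it by about 0.007 as it passes under, then it drops by itself; about 0.015 = pulled up by hand to its limit.
- pin_knob (a point): centre of the top of the stop pin's dark knurled knob, 16 mm across, 105 mm above the table with the pin down; not to be pulled up
- pad: the loose control pad, a grey box 100 (x) x 130 (y) x 26 mm high, 0.5 to 0.85 kg, lying flat on the table; origin at the centre of its underside, z up. It stands to the left or the right of the imager. Two round black keys stand on its top: the large capture key and the small menu key.
- capture_key_top (a point): centre of the top of the large capture key, 36 mm across in a round housing 52 mm across; 48 mm above the table when up. Pressed straight down.
- capture_key (a joint): how far the large capture key is pressed, m: 0 = up, 0.006 = fully down; springs up again by itself; 1.2 N starts it, 4 N brings it fully down
- menu_key_top (a point): centre of the top of the small menu key, 18 mm across in a housing 34 mm across; 48 mm above the table when up, 64 mm from the capture key
- menu_key (a joint): how far the small menu key is pressed, m: 0 = up, 0.006 = fully down; must not be pressed
- slide_box_mid (a point): blue slide storage box, 85 x 130 x 34 mm high, lying flat; not part of the job; point: its centre, half-way up
- amber_bottle_mid (a point): amber bottle, 60 mm across, 125 mm tall; not part of the job; point: its centre, half-way up
- rinse_bottle_mid (a point): greenish bottle, 66 mm across, 150 mm tall; not part of the job; point: its centre, half-way up
- stain_jar_mid (a point): open clear glass staining jar, 64 mm across, 50 mm tall; not part of the job; point: its centre, half-way up
- vial_mid (a point): small amber vial with white cap, 28 mm across, 55 mm tall; not part of the job; point: its centre, half-way up
- weight_mid (a point): brass weight, 32 mm across, 30 mm tall; not part of the job; point: its centre, half-way up
- dropper_mid (a point): white dropper bottle, 34 mm across, 75 mm tall; not part of the job; point: its centre, half-way up
There are look-alikes about, which are no part of the job. Of the things that look like the pad, the smaller one is meant.

How it is judged:
By the outcome, as a careful person would: the job done as asked, in the order asked, and still so for the second after the job is handed in, with the robot touching nothing.
It also fails if it takes over 43 s, if anything falls off the work surface, if the arm or the gripper's body presses on something with over 40 N, if the wrist force passes 120 N, or if a joint passes its speed limit or range.

## Working session

There is one attempt and no reset: what is moved stays moved. The work goes in short steps, Python scripts to look and compute and a tool call to move; the robot and the scene stay as the last step left them, time stands still between calls to the robot, and variables do not carry over. Pictures are saved under pics/ and viewed, and the job is handed in when it is done.

Besides the shell and the picture viewer there is one more tool, called after "Call:" as name(argument=value, ...) on one line, values as JSON. arm_command: Moves the arm, as the interface text tells. Its arguments: {"type":"object","properties":{"plan":{"type":"array","items":{"type":"array"}},"fingers":{"type":"number"},"squeeze":{"type":"number"}},"required":["plan"]}

```bash
mkdir -p pics; ls; python3 - <<'E'
from cell import *
import cv2
print(observe()); print(arm.tip_extent)
for n in ["scene","top"]:
    p=get_image(n); cv2.imwrite(f"pics/{n}0.png",p["color"][:,:,::-1])
    print(n,p["camera_matrix"].tolist(),p["distortion"],p["world_to_cam"].round(4).tolist())
    for t in ["imager","push_plate","pad","capture_key_top","menu_key_top","pin_knob"]:
        print(t,[(r["confidence"],r["point"]) for r in place_of(p,t)][:4])
E
```

```text
pics
{'clock': 0.0, 'joints': array([-1.37158212,  0.43520041,  0.02499055,  1.57406812, -0.0115856 ,
        1.13400362, -0.07510304]), 'dq': array([-8.62179298e-04, -7.12158623e-04, -3.88718547e-04, -9.96059113e-05,
        5.73285556e-04,  1.45647427e-03, -2.87511814e-04]), 'joint_efforts': array([-9.45483043e-04, -6.67828774e+01,  9.84555334e-01, -3.14475811e+01,
       -6.04771636e-02,  4.25154332e-02,  2.08359011e-04]), 'position': array([0.18570996, 0.59628666, 0.24797039]), 'ee_rot': array([-1.55931341,  0.23705264, -0.23693957]), 'force': array([ 0.49312368, -0.7594625 , -1.05599575]), 'ft_torque': array([-0.01773071, -0.00058822,  0.00439116]), 'width': 0.997876485954281}
0.022
scene [[411.8675456404739, 0.0, 277.5047463911663], [0.0, 411.8675456404739, 212.24475556151387], [0.0, 0.0, 1.0]] [-0.05040499  0.          0.          0.          0.        ] [[0.6269, 0.7791, 0.0022, -0.2676], [-0.4612, 0.3689, 0.807, 0.1722], [0.6279, -0.5069, 0.5906, -1.6011], [0.0, 0.0, 0.0, 1.0]]
imager [(0.7, [320.8, 245.7])]
push_plate [(0.79, [293.5, 204.4]), (0.21, [232.9, 221.3])]
pad [(0.97, [319.2, 170.7]), (0.67, [363.3, 203.6])]
capture_key_top [(0.58, [354.9, 189.1]), (0.52, [308.5, 156.4])]
menu_key_top [(0.54, [322.9, 149.1])]
pin_knob [(0.53, [329.9, 211.8]), (0.49, [361.5, 201.8]), (0.46, [407.1, 211.2])]
top [[519.5633034192074, 0.0, 277.1159599995429], [0.0, 519.5633034192074, 214.4320124570898], [0.0, 0.0, 1.0]] [-0.09061385  0.          0.          0.          0.        ] [[-0.0946, -0.9955, -0.0015, -0.0219], [0.9718, -0.0927, 0.217, -0.5196], [-0.2162, 0.019, 0.9762, -1.4832], [0.0, 0.0, 0.0, 1.0]]
imager [(0.82, [245.7, 194.0])]
push_plate [(0.88, [243.5, 229.6]), (0.29, [243.8, 195.3])]
pad [(0.93, [155.9, 306.0]), (0.73, [160.0, 224.7])]
capture_key_top [(0.77, [163.9, 308.3]), (0.6, [163.7, 229.2])]
menu_key_top [(0.48, [135.9, 317.9]), (0.37, [143.5, 217.1])]
pin_knob [(0.6, [235.0, 188.3])]
```

View pics/scene0.png

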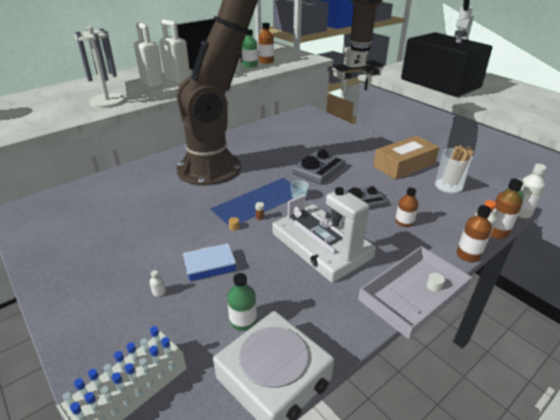

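View pics/top0.png

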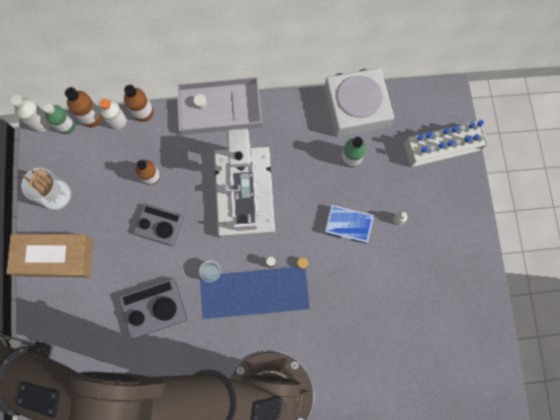

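The scene shows the imager with its open front facing the robot. There are two pad-like things in the top image: a larger one at (152,306) and a smaller one at (158,224). The task says the smaller is meant, so I'll measure both and enlarge the crop.

```bash
cat > h.py <<'E'
import numpy as np, cv2
from scipy.spatial.transform import Rotation as R
F=np.diag([1,-1,-1.])
def ray(p,uv,W=None):
    W=p["world_to_cam"] if W is None else W
    n=cv2.undistortPoints(np.array([[uv]],float),p["camera_matrix"],np.array(p["distortion"]))[0,0]
    d=W[:3,:3].T@F@np.array([n[0],n[1],1]); c=-W[:3,:3].T@W[:3,3]
    return c,d/np.linalg.norm(d)
def atz(p,uv,z,W=None):
    c,d=ray(p,uv,W); return (c+d*(z-c[2])/d[2])
def proj(p,X,W=None):
    W=p["world_to_cam"] if W is None else W
    X=np.atleast_2d(X); C=(X@W[:3,:3].T+W[:3,3])@F
    return cv2.projectPoints(C,np.zeros(3),np.zeros(3),p["camera_matrix"],np.array(p["distortion"]))[0][:,0]
def wristW(p,s):
    T=np.eye(4); T[:3,:3]=R.from_rotvec(s["ee_rot"]).as_matrix(); T[:3,3]=s["position"]
    return np.linalg.inv(T@p["mount"])
E
python3 - <<'E'
from h import *; from cell import *
p=get_image("top"); s=get_image("scene")
for n,uv,z in [("plate",(243.5,229.6),.077),("pad small",(160,224.7),0),("pad big",(155.9,306),0),("capS",(163.7,229.2),.048),("menuS",(143.5,217.1),.048),("capB",(163.9,308.3),.048),("menuB",(135.9,317.9),.048),("imager",(245.7,194),0),("knob",(235,188.3),.105)]:
    print(n,atz(p,uv,z).round(4))
for n,uv,z in [("plate",(293.5,204.4),.077),("capS",(354.9,189.1),.048),("imager",(320.8,245.7),0),("knob",(329.9,211.8),.105)]:
    print("scene",n,atz(s,uv,z).round(4))
a=cv2.resize(p["color"][140:250,120:290,::-1],None,fx=4.7,fy=4.7,interpolation=cv2.INTER_CUBIC)
b=cv2.resize(s["color"][140:290,260:410,::-1],None,fx=4,fy=4,interpolation=cv2.INTER_CUBIC)
cv2.imwrite("pics/c1.png",a);cv2.imwrite("pics/c2.png",b)
E
```

```text
plate [0.475  0.0309 0.077 ]
pad small [0.5298 0.2899 0.    ]
pad big [0.2834 0.3145 0.    ]
capS [0.5044 0.2693 0.048 ]
menuS [0.547  0.3284 0.048 ]
capB [0.2717 0.2806 0.048 ]
menuB [0.2513 0.3635 0.048 ]
imager [0.6018 0.0188 0.    ]
knob [0.5936 0.0444 0.105 ]
scene plate [0.4751 0.0243 0.077 ]
scene capS [0.5057 0.2732 0.048 ]
scene imager [0.6072 0.0211 0.    ]
scene knob [0.599  0.0559 0.105 ]
```

View pics/c1.png

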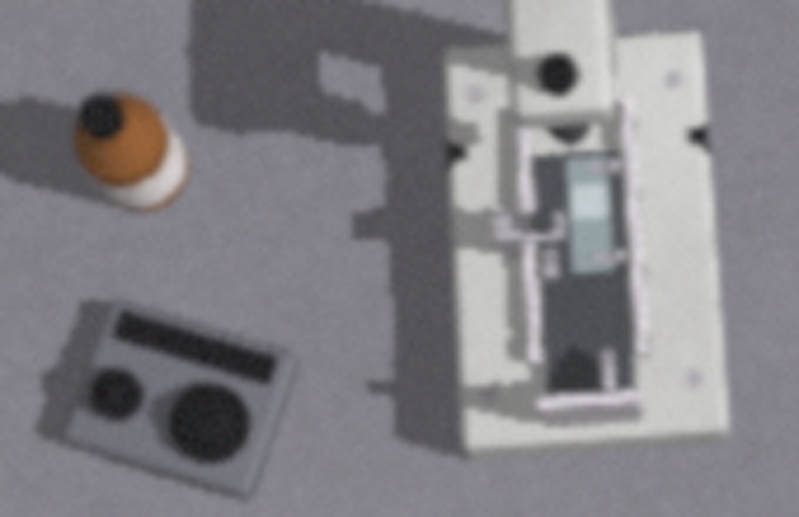

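View pics/c2.png

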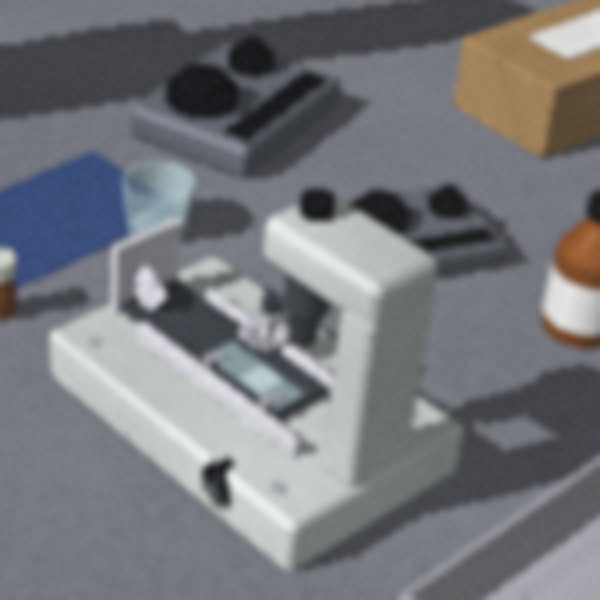

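```bash
python3 - <<'E'
from h import *; from cell import *
p=get_image("top")
q=lambda u,v,z: atz(p,(120+u/4.7-.4,140+v/4.7-.4),z)
A=[q(463,448,.045),q(730,430,.045),q(700,33,.045),q(445,50,.045)]
A=np.array(A)[:,:2];print(A.round(4))
print("centre",A.mean(0), "len",np.linalg.norm(A[3]-A[0]),np.linalg.norm(A[2]-A[1]),"wid",np.linalg.norm(A[1]-A[0]))
for d in (A[3]-A[0],A[2]-A[1]): print(np.degrees(np.arctan2(d[1],d[0])))
d=A[0]-A[1];print(np.degrees(np.arctan2(-d[0],d[1])))
print("plate top corners",q(538,400,.107),q(638,402,.107))
c,m=q(210,422,.048),q(115,393,.048);print("cap",c,"menu",m,np.linalg.norm(c-m))
P=np.array([q(70,437,.0),q(248,497,.026),q(298,355,.026),q(120,300,.026)]);print(P.round(4),np.linalg.norm(P[1]-P[2]),np.linalg.norm(P[2]-P[3]))
s=observe();M=R.from_rotvec(s["ee_rot"]).as_matrix();print(M.round(3))
E
```

```text
[[ 0.4724  0.1089]
 [ 0.468  -0.06  ]
 [ 0.7335 -0.0652]
 [ 0.7379  0.1023]]
centre [0.60297374 0.02151729] len 0.26557953218080743 0.2655207238519124 wid 0.1689227397551529
-1.4116526359076287
-1.123268926627658
-1.500798388150269
plate top corners [0.48582685 0.0551679  0.107     ] [ 0.47883757 -0.00524365  0.107     ]
cap [0.50362663 0.26754163 0.048     ] menu [0.52812178 0.32740202 0.048     ] 0.06467827031291014
[[0.5125 0.37   0.    ]
 [0.4573 0.2501 0.026 ]
 [0.547  0.2129 0.026 ]
 [0.5947 0.3271 0.026 ]] 0.09707838010385561 0.12377239857259552
[[ 0.955  0.     0.297]
 [-0.297  0.     0.955]
 [-0.    -1.     0.   ]]
```

The small pad measures about 97 x 124 mm with a key spacing of 64.7 mm, which fits the description. The capture key (large) is at crop pixel (210,422), world (0.504,0.268). The imager origin is about (0.603,0.0215), yaw -1.35°. Next I move toward the front of the plate with the fingers shut.

Call:
arm_command(plan=[[[0.04,0,-0.03],[0,-8,0]],[[0.08,0.01,-0.06],[0,-15.9,0]],[[0.12,0.02,-0.1],[0,-15.9,0]],[[0.15,0.02,-0.14],[0,-15.9,0]],[[0.18,0.02,-0.18],[0,-15.9,0]]], fingers=1, squeeze=20)

```text
clock: 1.35
position: [0.3021, 0.377, 0.2285]
ee_rot: [-1.571, 0.02, -0.02]
force: [0.6, -0.5, 0.7]
width: 0.616
```

```bash
cat > t.py <<'E'
import sys; from h import *; from cell import *
s=observe();M=R.from_rotvec(s["ee_rot"]).as_matrix()
print(s["clock"],s["position"].round(4),s["force"].round(2),s["width"],"xaxis",np.degrees(np.arctan2(M[1,0],M[0,0])).round(2),"y",M[:,1].round(3))
if len(sys.argv)>3: print("tool shift",(M.T@(np.array(list(map(float,sys.argv[1:4])))-s["position"])).round(4))
E
python3 t.py 0.43 0.0255 0.19; python3 -c "
from cell import *; print(get_image('wrist')['mount'].round(3))"
```

```text
1.35 [0.3021 0.377  0.2285] [ 0.61 -0.45  0.7 ] 0.6162547489402932 xaxis -1.43 y [ 0. -0. -1.]
tool shift [ 0.1367  0.0385 -0.3482]
[[-0.    -0.96  -0.281 -0.075]
 [-0.     0.281 -0.96  -0.136]
 [ 1.    -0.    -0.     0.   ]
 [ 0.     0.     0.     1.   ]]
```

Call:
arm_command(plan=[[[0.017,0.005,-0.045],[0,0,0]],[[0.035,0.01,-0.09],[0,0,0]],[[0.052,0.015,-0.135],[0,0,0]],[[0.07,0.02,-0.18],[0,0,0]],[[0.087,0.025,-0.22],[0,0,0]]])

```text
clock: 1.9
position: [0.3835, 0.1551, 0.204]
ee_rot: [-1.57, 0.019, -0.02]
force: [0.4, -0.5, 0.5]
width: 0.133
```

```bash
python3 t.py 0.43 0.0255 0.15
```

```text
1.9 [0.3835 0.1551 0.204 ] [ 0.44 -0.49  0.48] 0.13300875156967248 xaxis -1.42 y [ 0.001  0.    -1.   ]
tool shift [ 0.0497  0.0539 -0.1285]
```

Call:
arm_command(plan=[[[0.016,0.018,-0.042],[0,0,0]],[[0.032,0.036,-0.085],[0,0,0]],[[0.049,0.054,-0.129],[0,0,0]],[[0.049,0.054,-0.129],[0,0,0]],[[0.049,0.054,-0.129],[0,0,0]]])

```text
clock: 2.4
position: [0.429, 0.0259, 0.1495]
ee_rot: [-1.571, 0.022, -0.021]
force: [-0.2, 0.2, -0.8]
width: 0.009
```

```bash
python3 t.py 0.43 0.0255 0.087; python3 - <<'E'
from h import *; from cell import *
s=observe();p=get_image("wrist");W=wristW(p,s)
cv2.imwrite("pics/w1.png",p["color"][:,:,::-1])
for t,z in (("push_plate",.077),("pin_knob",.105)):
  for r in place_of(p,t): print(t,r["confidence"],r["point"],atz(p,r["point"],z,W).round(4))
t=get_image("top");cv2.imwrite("pics/t1.png",cv2.resize(t["color"][140:290,120:320,::-1],None,fx=4,fy=4,interpolation=cv2.INTER_CUBIC))
E
```

```text
2.4 [0.429  0.0259 0.1495] [-0.17  0.19 -0.77] 0.008647449538215385 xaxis -1.58 y [-0.001 -0.    -1.   ]
tool shift [ 0.0011  0.0625 -0.0003]
```

View pics/w1.png

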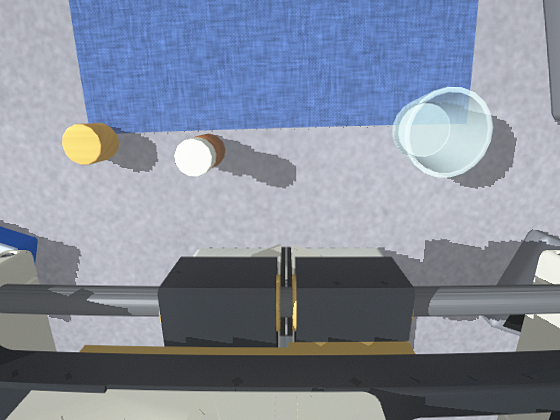

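View pics/t1.png

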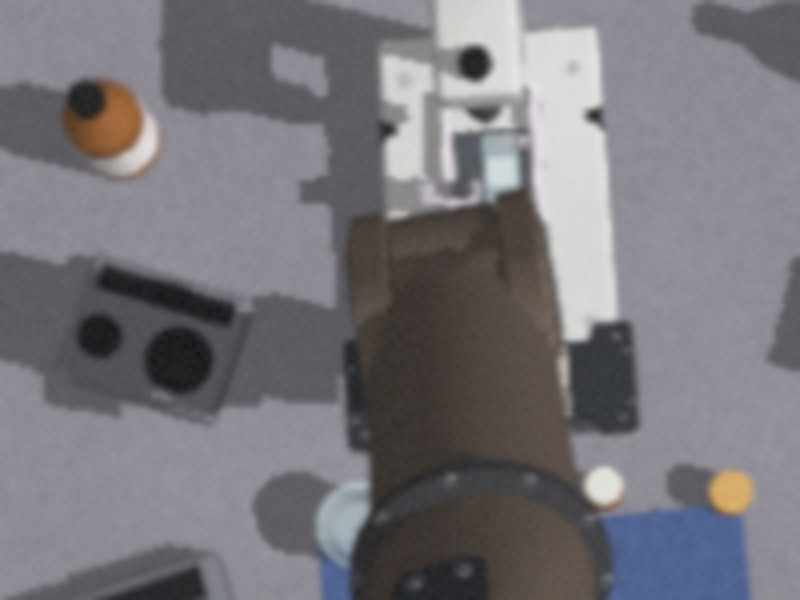

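Top view: fingers in front of the plate; the wrist link reaches forward over the imager, so I'll check its height in the scene view before descending.

```bash
python3 - <<'E'
from h import *; from cell import *
p=get_image("scene");t=get_image("top")
cv2.imwrite("pics/s2.png",cv2.resize(p["color"][0:290,200:440,::-1],None,fx=2.05,fy=2.05,interpolation=cv2.INTER_CUBIC))
for z in (.25,.3,.35,.4): print(z,atz(t,(120+450/4,140+215/4),z).round(3))
E
```

```text
0.25 [0.539 0.043 0.25 ]
0.3 [0.525 0.04  0.3  ]
0.35 [0.511 0.037 0.35 ]
0.4 [0.498 0.034 0.4  ]
```

View pics/s2.png

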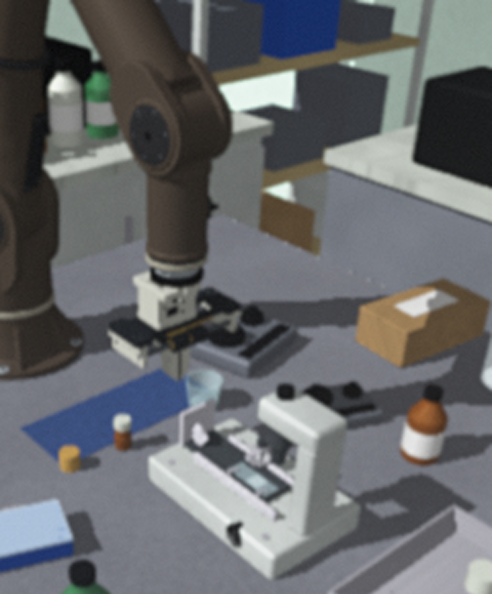

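Scene view: the wrist link stays well above the imager head and the fingers sit free in front of the plate (crop ~(178,365)). I can descend.

Call:
arm_command(plan=[[[0,0.035,0],[0,0,0]],[[0,0.063,0],[0,0,0]],[[0.01,0.063,0],[0,0,0]],[[0.02,0.063,0],[0,0,0]],[[0.02,0.063,0],[0,0,0]]])

```text
clock: 3.2
position: [0.4519, 0.0268, 0.0882]
ee_rot: [-1.57, 0.016, -0.022]
force: [-0.6, 0.6, 0.2]
width: 0.003
```

```bash
python3 t.py 0.47 0.0245 0.087;  python3 - <<'E'
from h import *; from cell import *
p=get_image("scene")
cv2.imwrite("pics/s3.png",cv2.resize(p["color"][150:260,240:390,::-1],None,fx=5,fy=5,interpolation=cv2.INTER_CUBIC))
E
```

```text
3.2 [0.4519 0.0268 0.0882] [-0.58  0.6   0.16] 0.002987254860206837 xaxis -1.38 y [ 0.004  0.    -1.   ]
tool shift [ 0.0181  0.0013 -0.0019]
```

View pics/s3.png

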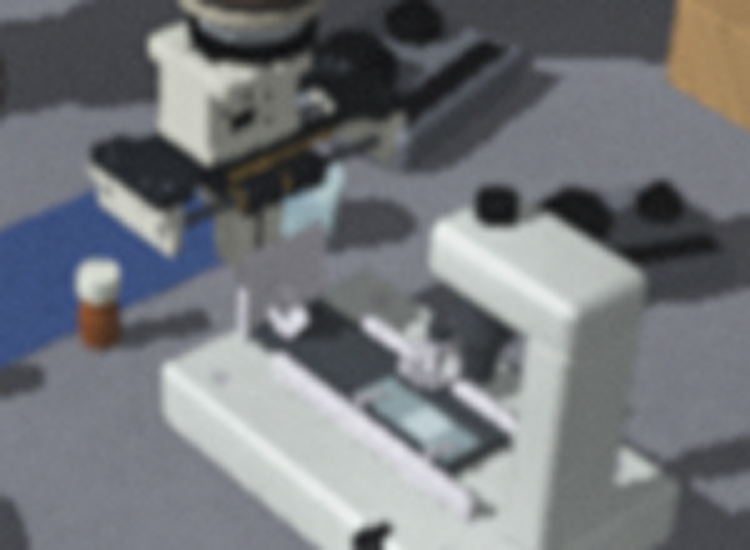

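Fingers are centred in front of the plate (~(235,260) in the crop), not yet touching. I push in steps and watch the force.

Call:
arm_command(plan=[[[0.01,0,-0.002],[0,0,0]],[[0.02,0,-0.002],[0,0,0]],[[0.03,0,-0.002],[0,0,0]],[[0.04,0,-0.002],[0,0,0]],[[0.05,0,-0.002],[0,0,0]]])

```text
clock: 3.75
position: [0.4935, 0.0231, 0.0856]
ee_rot: [-1.571, 0.028, -0.01]
force: [-8.2, 0.4, 2.3]
width: 0.004
```

Call:
arm_command(plan=[[[0.005,0,0],[0,0,0]],[[0.01,0,0],[0,0,0]],[[0.012,0,0],[0,0,0]],[[0.014,0,0],[0,0,0]],[[0.014,0,0],[0,0,0]]])

```text
clock: 4.25
position: [0.511, 0.0227, 0.0858]
ee_rot: [-1.571, 0.023, -0.015]
force: [-6.5, 0.2, -1.0]
width: 0.005
```

Call:
arm_command(plan=[[[0.003,0,0],[0,0,0]],[[0.006,0,0],[0,0,0]],[[0.008,0,0],[0,0,0]],[[0.008,0,0],[0,0,0]]])

```text
clock: 4.65
position: [0.5189, 0.0225, 0.0858]
ee_rot: [-1.571, 0.023, -0.015]
force: [-7.6, 0.4, -0.8]
width: 0.005
```

```bash
python3 t.py 0.523 0.0233 0.087
```

```text
4.65 [0.5189 0.0225 0.0858] [-7.61  0.45 -0.83] 0.004838856427921878 xaxis -1.39 y [-0.005 -0.    -1.   ]
tool shift [ 0.0041 -0.0012  0.0009]
```

Call:
arm_command(plan=[[[0.002,0,0],[0,0,0]],[[0.004,0,0],[0,0,0]],[[0.004,0,0],[0,0,0]]])

```text
clock: 4.95
position: [0.5228, 0.0225, 0.0858]
ee_rot: [-1.571, 0.023, -0.015]
force: [-6.9, -0.0, -1.0]
width: 0.002
```

Call:
arm_command(plan=[[[0.002,0,0],[0,0,0]],[[0.003,0,0],[0,0,0]],[[0.003,0,0],[0,0,0]]])

```text
clock: 5.25
position: [0.5255, 0.0224, 0.0858]
ee_rot: [-1.571, 0.024, -0.015]
force: [-7.2, -0.1, -0.9]
width: 0.006
```

Not at the stop yet, as the force is still spring-level.

Call:
arm_command(plan=[[[0.002,0,0],[0,0,0]],[[0.003,0,0],[0,0,0]],[[0.003,0,0],[0,0,0]]])

```text
clock: 5.55
position: [0.5255, 0.0224, 0.0856]
ee_rot: [-1.571, 0.028, -0.01]
force: [-18.7, 1.0, 12.6]
width: 0.006
```

Call:
arm_command(plan=[[[0.002,0,0],[0,0,0]],[[0.002,0,0],[0,0,0]]])

```text
clock: 5.75
position: [0.5255, 0.0224, 0.0854]
ee_rot: [-1.571, 0.031, -0.007]
force: [-26.1, 2.0, 17.8]
width: 0.004
```

The position stalled at x=0.5255 while the force rose to 26 N, so this is the end stop. Backing off quickly.

Call:
arm_command(plan=[[[-0.04,0,0],[0,0,0]],[[-0.08,0,0],[0,0,0]],[[-0.1,-0.02,0],[0,0,0]],[[-0.1,-0.06,0],[0,0,0]],[[-0.1,-0.1,0],[0,0,0]]])

```text
clock: 6.25
position: [0.4323, 0.0246, 0.188]
ee_rot: [-1.571, 0.02, -0.018]
force: [1.2, -0.0, -0.4]
width: 0.007
```

```bash
python3 t.py 0.5 0.268 0.17;  python3 - <<'E'
from h import *; from cell import *
p=get_image("scene")
cv2.imwrite("pics/s4.png",cv2.resize(p["color"][150:260,240:390,::-1],None,fx=5,fy=5,interpolation=cv2.INTER_CUBIC))
t=get_image("top")
cv2.imwrite("pics/t4.png",cv2.resize(t["color"][140:290,120:320,::-1],None,fx=4,fy=4,interpolation=cv2.INTER_CUBIC))
for r in place_of(p,"push_plate"): print(r["confidence"],r["point"],atz(p,r["point"],.077).round(4))
E
```

```text
6.25 [0.4323 0.0246 0.188 ] [ 1.15 -0.03 -0.44] 0.006506949612050916 xaxis -1.4 y [-0.001 -0.    -1.   ]
tool shift [0.0617 0.0178 0.245 ]
0.69 [244.3, 298.5] [ 0.6937 -0.3146  0.077 ]
0.62 [302.4, 210.1] [0.5146 0.0258 0.077 ]
```

View pics/s4.png

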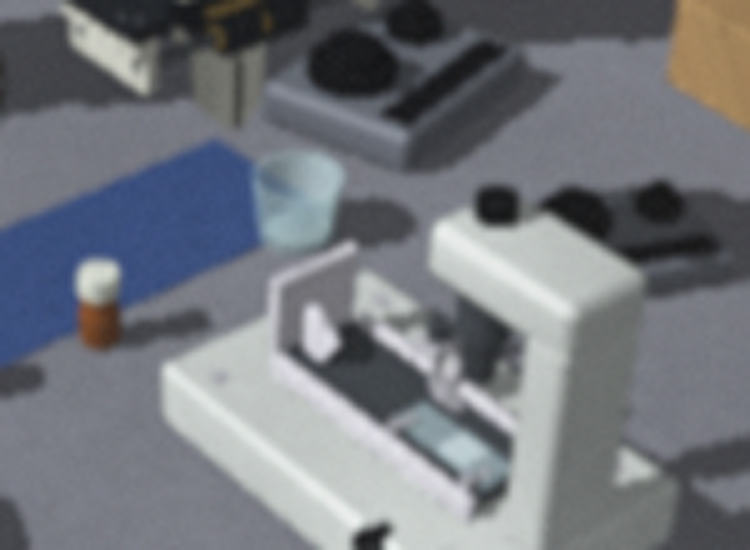

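View pics/t4.png

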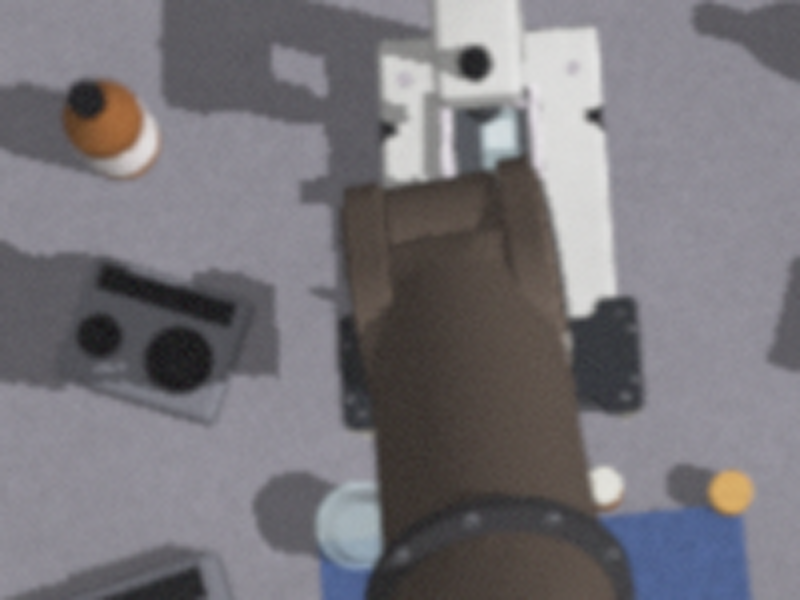

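The plate now stands at about x≈0.51 (crop (310,300)), i.e. roughly 30 mm in, which looks latched. I'll re-check it with the arm out of the way. The pad and jar are unmoved. Next I go over the capture key.

Call:
arm_command(plan=[[[0.013,0,0.045],[0,0,0]],[[0.026,0,0.09],[0,0,0]],[[0.039,0,0.135],[0,0,0]],[[0.052,0,0.18],[0,0,0]],[[0.061,0,0.22],[0,0,0]]])

```text
clock: 6.9
position: [0.4997, 0.2457, 0.1857]
ee_rot: [-1.571, 0.019, -0.018]
force: [-0.3, -0.4, -0.4]
width: 0.007
```

Call:
arm_command(plan=[[[0.004,0.02,0.025],[0,0,0]],[[0.004,0.04,0.025],[0,0,0]],[[0.004,0.04,0.025],[0,0,0]]])

```text
clock: 7.2
position: [0.502, 0.268, 0.1431]
ee_rot: [-1.574, 0.022, -0.014]
force: [-0.1, -1.2, -0.3]
width: 0.005
```

```bash
python3 t.py 0.504 0.268 0.10;  python3 - <<'E'
from h import *; from cell import *
s=observe();w=get_image("wrist");W=wristW(w,s)
cv2.imwrite("pics/w5.png",w["color"][:,:,::-1])
p=get_image("scene");t=get_image("top")
cv2.imwrite("pics/s5.png",cv2.resize(p["color"][150:260,240:390,::-1],None,fx=5,fy=5,interpolation=cv2.INTER_CUBIC))
cv2.imwrite("pics/t5.png",cv2.resize(t["color"][140:290,120:320,::-1],None,fx=4,fy=4,interpolation=cv2.INTER_CUBIC))
for n,q,Q in (("t",t,None),("s",p,None)):
 for r in place_of(q,"push_plate"): print(n,r["confidence"],r["point"],atz(q,r["point"],.077,Q).round(4))
for n,q,Q in (("w",w,W),("s",p,None)):
 for r in place_of(q,"capture_key_top"): print(n,r["confidence"],r["point"],atz(q,r["point"],.048,Q).round(4))
E
```

```text
7.2 [0.502  0.268  0.1431] [-0.13 -1.22 -0.35] 0.004585848836199415 xaxis -1.31 y [-0.005 -0.004 -1.   ]
tool shift [0.0022 0.0431 0.0002]
t 0.73 [242.8, 219.4] [0.5054 0.0305 0.077 ]
s 0.7 [300.5, 208.9] [0.5064 0.0254 0.077 ]
w 0.74 [372.2, 259.1] [0.5356 0.3331 0.048 ]
w 0.72 [289.2, 225.6] [0.5072 0.2702 0.048 ]
w 0.68 [320.4, 233.5] [0.5139 0.2933 0.048 ]
s 0.65 [311.1, 154.0] [0.2288 0.3264 0.048 ]
s 0.39 [354.8, 190.1] [0.5097 0.2683 0.048 ]
```

View pics/s5.png

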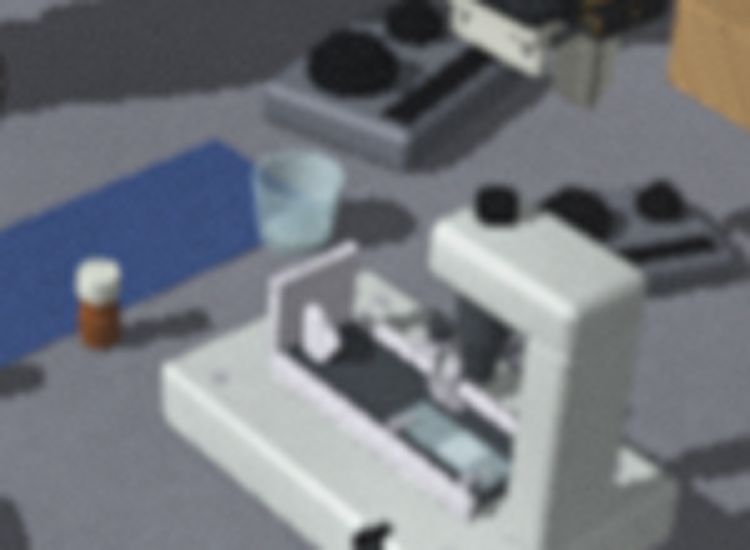

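View pics/t5.png

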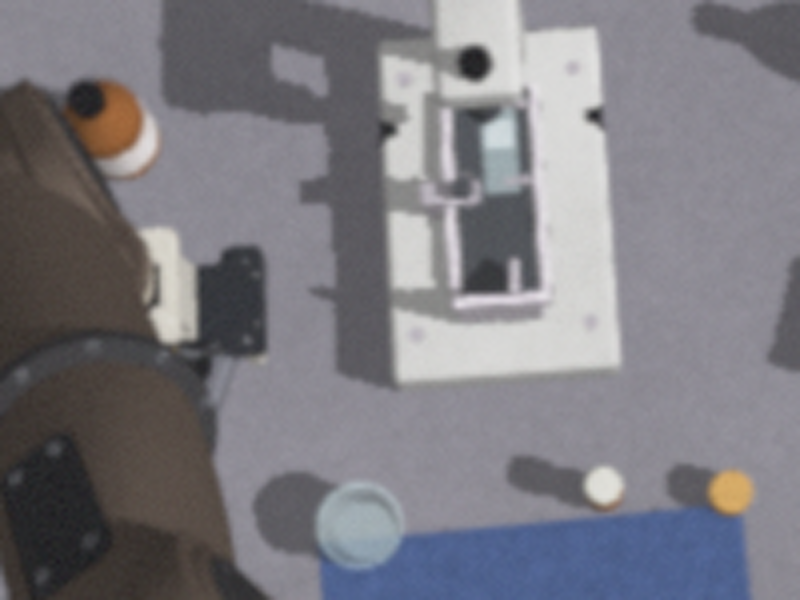

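View pics/w5.png

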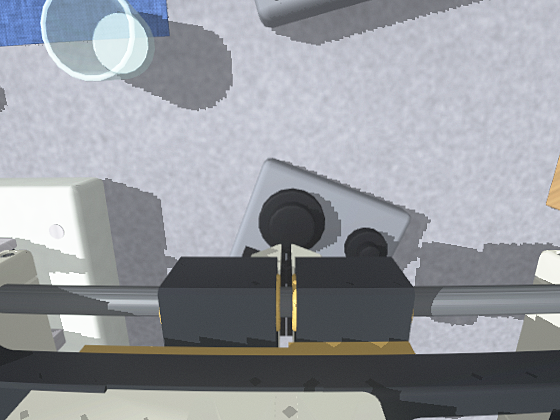

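Arm clear: the plate moved from x=0.475 to x=0.505 in the top view (30 mm), so the stage is latched. The wrist view shows the large key at (292,222) and the small one at (366,243), with the fingers over the large one. I average top and wrist to (0.505,0.269) and descend.

Call:
arm_command(plan=[[[0.003,0.03,0.001],[0,0,0]],[[0.003,0.055,0.001],[0,0,0]],[[0.003,0.06,0.001],[0,0,0]],[[0.003,0.06,0.001],[0,0,0]]])

```text
clock: 7.95
position: [0.5065, 0.2687, 0.0867]
ee_rot: [-1.571, 0.02, -0.019]
force: [-0.2, 0.6, 0.7]
width: 0.006
```

```bash
python3 t.py 0.505 0.269 0.064;  python3 - <<'E'
from h import *; from cell import *
s=observe();w=get_image("wrist");W=wristW(w,s)
cv2.imwrite("pics/w6.png",w["color"][:,:,::-1])
E
```

```text
7.95 [0.5065 0.2687 0.0867] [-0.19  0.61  0.7 ] 0.005931188651035224 xaxis -1.42 y [-0.001 -0.001 -1.   ]
tool shift [-0.0015  0.0227  0.0003]
```

View pics/w6.png

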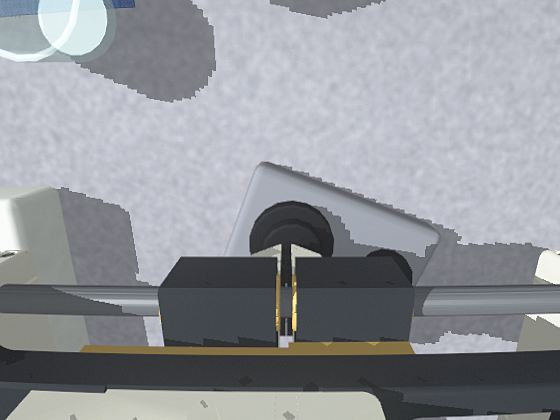

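Wrist view: fingers (col 287) sit centred over the large key (cols 250–333), and the small key (388,262) is clear. I press in steps.

Call:
arm_command(plan=[[[-0.001,0.008,0],[0,0,0]],[[-0.001,0.013,0],[0,0,0]],[[-0.001,0.016,0],[0,0,0]],[[-0.001,0.016,0],[0,0,0]]])

```text
clock: 8.4
position: [0.5057, 0.2691, 0.0705]
ee_rot: [-1.571, 0.019, -0.019]
force: [0.4, -0.5, 0.1]
width: 0.005
```

Call:
arm_command(plan=[[[0,0.002,0],[0,0,0]],[[0,0.003,0],[0,0,0]],[[0,0.003,0],[0,0,0]]])

```text
clock: 8.7
position: [0.5059, 0.2692, 0.0679]
ee_rot: [-1.571, 0.019, -0.019]
force: [0.0, 0.4, 3.0]
width: 0.009
```

Call:
arm_command(plan=[[[0,0.002,0],[0,0,0]],[[0,0.003,0],[0,0,0]],[[0,0.003,0],[0,0,0]]])

```text
clock: 9.0
position: [0.5059, 0.2692, 0.0648]
ee_rot: [-1.571, 0.019, -0.019]
force: [0.0, 0.1, 4.1]
width: 0.006
```

Call:
arm_command(plan=[[[0,0.002,0],[0,0,0]],[[0,0.002,0],[0,0,0]]])

```text
clock: 9.2
position: [0.5059, 0.2692, 0.064]
ee_rot: [-1.57, 0.019, -0.02]
force: [-3.8, -2.2, 18.2]
width: 0.008
```

The key bottomed at a tip height of 0.042 m, with the force jumping to 18 N. That is fully down, so I lift off and verify.

Call:
arm_command(plan=[[[0,-0.02,0],[0,0,0]],[[0,-0.06,0],[0,0,0]],[[0,-0.1,0],[0,0,0]],[[-0.04,-0.13,0],[0,0,0]],[[-0.08,-0.14,0],[0,0,0]]])

```text
clock: 9.7
position: [0.4267, 0.2716, 0.2054]
ee_rot: [-1.568, 0.018, -0.024]
force: [-1.2, 1.3, 0.6]
width: 0.001
```

Call:
arm_command(plan=[[[-0.04,0,0.03],[0,0,0]],[[-0.06,0,0.07],[0,0,0]],[[-0.06,0,0.1],[0,0,0]],[[-0.06,0,0.1],[0,0,0]],[[-0.06,0,0.1],[0,0,0]]])

```text
clock: 10.2
position: [0.368, 0.3725, 0.2023]
ee_rot: [-1.572, 0.018, -0.018]
force: [0.6, -0.3, 0.2]
width: 0.004
```

```bash
python3 t.py;  python3 - <<'E'
from h import *; from cell import *
p=get_image("scene");t=get_image("top")
a=cv2.resize(p["color"][150:260,240:390,::-1],None,fx=3.6,fy=3.6,interpolation=cv2.INTER_CUBIC)
b=cv2.resize(t["color"][140:290,120:320,::-1],None,fx=2.7,fy=2.7,interpolation=cv2.INTER_CUBIC)[:190*2]
o=np.zeros((600,545,3),np.uint8)
cv2.imwrite("pics/s7.png",a);cv2.imwrite("pics/t7.png",cv2.resize(t["color"][140:290,120:320,::-1],None,fx=4,fy=4,interpolation=cv2.INTER_CUBIC))
for n,q in (("t",t),("s",p)):
 for k,z in (("push_plate",.077),("capture_key_top",.048),("pad",0)):
  for r in place_of(q,k)[:2]: print(n,k,r["confidence"],r["point"],atz(q,r["point"],z).round(4))
E
```

```text
10.2 [0.368  0.3725 0.2023] [ 0.62 -0.32  0.17] 0.003963250727929857 xaxis -1.33 y [-0.    -0.001 -1.   ]
t push_plate 0.97 [243.4, 216.4] [0.5142 0.0281 0.077 ]
t push_plate 0.26 [346.7, 222.7] [ 0.4668 -0.2705  0.077 ]
t capture_key_top 0.68 [162.3, 230.4] [0.5011 0.2736 0.048 ]
t capture_key_top 0.49 [162.6, 308.8] [0.2706 0.2845 0.048 ]
t pad 0.68 [153.0, 309.8] [0.2729 0.3238 0.    ]
t pad 0.55 [156.4, 226.5] [0.5252 0.3013 0.    ]
s push_plate 0.68 [299.7, 207.4] [0.499  0.0287 0.077 ]
s capture_key_top 0.52 [355.3, 187.1] [0.498  0.2836 0.048 ]
s capture_key_top 0.44 [307.9, 157.0] [0.239  0.3004 0.048 ]
s pad 0.96 [318.9, 168.9] [0.2727 0.3303 0.    ]
s pad 0.87 [361.3, 204.2] [0.537  0.2792 0.    ]
```

View pics/s7.png

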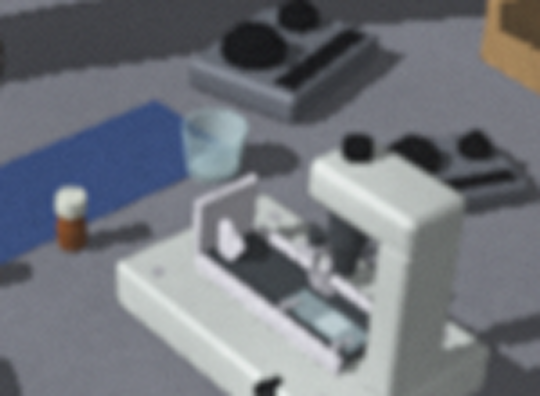

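View pics/t7.png

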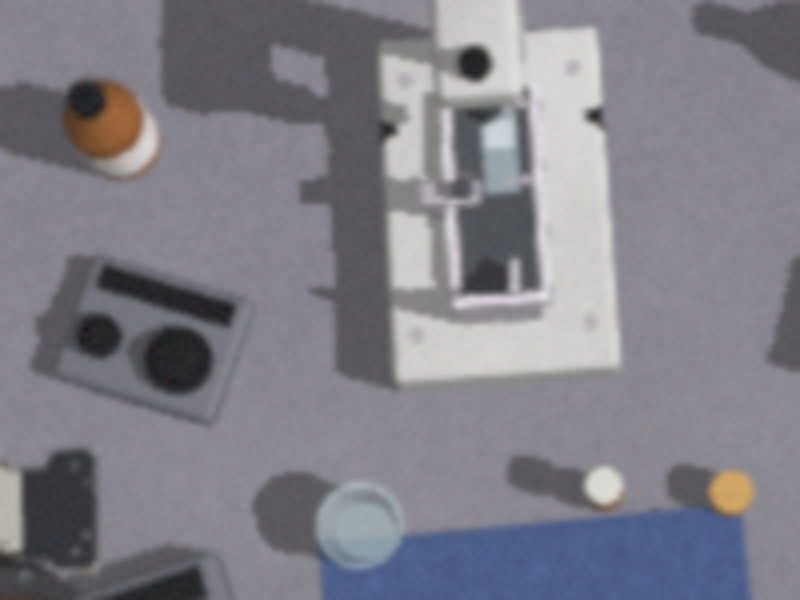

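Plate unchanged at crop (500,300), so it is still latched. The pad is in the same place (key at (178,358) as before), and the arm is clear.

```bash
python3 -c "
from cell import *; print(sign_off())"
```

```text
the job is handed in; nothing more can be done
None
```

The stage is latched half-way with the slide under the camera. The capture key on the smaller pad was then pressed fully down and released. I handed the job in at about 10.3 s of the 43 s allowed.

- **Stage:** I pushed the plate with the fingers closed until it stalled at the end stop, where the force rose to 26 N, then backed off quickly. In the top view the plate then stood about 30 mm in from its start. It was in the same place in the picture after the key press.
- **Key:** I pressed until it bottomed at a fingertip height of 42 mm, with the force jumping from 4 N to 18 N, then lifted clear. The small key and the stop pin were not touched.
- **Final check:** The pad, the stain jar, the vial, the weight and the amber bottle were in the same places in the last top view as before, and the arm was touching nothing.
- **What disagreed or could not be seen:**
  - The networks' last plate readings differed by about 15 mm (x = 0.514 from the top camera, 0.499 from the scene camera). I relied on the unchanged picture instead.
  - I did not measure the key's return height. That it came up again rests on its spring and on its unchanged look in the picture.

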